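Set the pepper sizing stop from its low side

TASK

The sliding stop on the pepper sizing board has a loose handle, so it must always be set coming away from the blue end plate. Draw the stop back by its handle towards the blue end plate until its red pointer is well short of the green tab (4 cm or so), then bring it up again, away from the end plate, until the pointer stands over the green tab, without running past it. Let go there with the handle's play still taken up in that last direction.

Things in the scene. Friction and masses are not known exactly. Their poses are not given: they have to be found in the camera images.
- grip (a point): Grasp point of the stop's loose handle, a black upright post 22 x 22 mm, square to the rail, with an aluminium cap: on its middle line, 83 mm above the table, 20 mm below its top. All else on the board is under 54 mm high. Its y axis runs along the rail, away from the blue end plate; z is up. Shifting the handle in its play takes about 1 N, dragging the stop 6 N; the stop stays where left.
- pointer (a point): On the red pointer bar (5 mm wide, level, across the rail) fixed to the stop's grey carriage, over the row of tabs, 52 mm above the table. Its y axis runs along the rail, away from the blue end plate. It starts beyond both tabs, at the rail's end away from the plate. The stop can be drawn back at least 70 mm short of the green tab.
- green_mark (a point): Middle of the top of the green tab, 33 mm above the table: a block 45 mm across the rail, 20 mm along it, fixed on the board beside the rail; the pointer passes 15 mm above it. Its y axis runs along the rail, away from the blue end plate; the pointer is on the mark when both agree along this axis. A like yellow tab in the same row, before or beyond it, is not the mark.
- handle (a joint): Where the handle stands in its 24 mm of play along the carriage's slot (m): 0 = against the slot end nearer the blue end plate, as when drawing the stop back; 0.024 = against the slot end away from the plate, as when bringing it up. The stop follows only once the play is used up. Starts at 0 to 0.008.

How it is judged:
By the outcome, as a careful person would: the job done as asked, in the order asked, and still so for the second after the job is handed in, with the robot touching nothing.
It also fails if it takes over 42 s, if anything falls off the work surface, if the arm or the gripper's body presses on something with over 40 N, if the wrist force passes 120 N, or if a joint passes its speed limit or range.

ROBOT

A 6-joint arm with a two-finger parallel gripper is mounted at the origin on the work surface. World frame = base frame: x ahead of the robot, y to its left, z up, the work surface at z = 0. Lengths are in m, angles in rad, forces in N, time in s.
With the tool pointing down it reaches from about 0.3 to 0.95 m from the base axis. Payload 3.1 kg.
Tool frame: the origin (TCP) lies at the very end of the fingers, on their centre line; the grasp point (between the pads) lies 19 mm behind it; x points along the fingers, y is the direction in which the jaws open and shut, and the axes are right-handed (so a half turn about x gives the same grasp; the last joint's range is limited). The gripper opens to 85 mm and grips with 20 to 120 N. Pads are 22 mm wide; open, the fingers measure 114 mm over their backs; the gripper's body (76 mm by 85 mm) begins 54 mm behind the grasp point. The pads swing forward as they close: fully open they stand 13 mm farther back than shut.
Start: joints at [-1.275, 0.308, 1.634, -0, 1.2, -0.07], TCP at [0.224, -0.584, 0.231] pointing down, gripper open.
Joint ranges: [-3.06, 3.06], [-0.79, 1.96], [0.05, 2.63], [-1.19, 4.34], [0.05, 2.64], [-2.94, 2.94]. Speed limits (rad/s): [2.79, 2.79, 3.14, 3.14, 3.14, 3.14].

INTERFACE

Orientations are given as [roll, pitch, yaw] about the fixed x, y, z axes, in that order (R = Rz(yaw) Ry(pitch) Rx(roll)).
In Python, from workcell import * gives the robot as it stands.
- The arm moves only by the tool servo_tool, never from a script. Its argument "deltas" is a list of rows, each an object of numbers: "x", "y", "z": the shift along the tool's x, y, z in mm; "turn": the turn about the tool's x in degrees; "fingers": the opening, from -1 (shut) to 1 (fully open), so that 0 is half open. In form: [{"x": .., "y": .., "z": .., "turn": .., "fingers": ..}, ...]. A call has 1 to 8 rows; each row is the pose to reach, as a shift and turn from the pose commanded when the call began, along the tool's axes at that moment; what a row does not reach only later rows make up. A row lasts 1/8 s, in which the tool goes at most 62.5 mm and 10.7 degrees, less where a joint would pass 70% of its speed; a pose out of reach is approached as far as the arm can. A call with a gripper value outside its range is refused whole. The fingers move at their own pace and stop on an object; the grip force is fixed at half the most. Time passes only in rows, so rows that repeat a pose let the fingers close. It gives the time, the measured TCP pose, the force and the opening at its end, in the units of the state.
- observe(): the state, without advancing time (a new reading comes with each control period).
- grab_frame(name): name is "side" or "top"; returns a dict with "img" (384x512x3 uint8, blue, green, red), "fx", "fy", "cx", "cy" (pixels), "D" ([k1, k2, p1, p2, k3] as OpenCV has them; the pictures are not rectified), "R" (3x3) and "t" (3): a world point X has camera coordinates R X + t. Camera axes: x right, y down, z forward; pixel columns grow to the right and rows downward; lengths in m; the calibration is good to about 2 mm. A picture is of the moment at which its call begins. There is no depth.
- finish_job(): hands the job in, once; it reports no verdict.
The state is a dict: "t": time; "joint_positions": joint angles; "joint_velocities": joint speeds; "effort": joint torques, N m; "eef_pos": TCP position; "ee_rot": TCP orientation; "wrist_force": force on the tool from outside, world axes, zero at the start; "wrist_torque": the same for the moment, N m; "finger_gap": opening from 0.0 (shut) to 1.0 (fully open).
Only numpy, scipy, OpenCV 4.12 (cv2) and the standard library are available. Lean on these libraries where they do the work, as an engineer would, in place of code of your own. Each camera call takes 0.05 s, during which the arm holds its last target.

## Working session

There is one attempt and no reset: what is moved stays moved. The work goes in short steps, Python scripts to look and compute and a tool call to move; the robot and the scene stay as the last step left them, time stands still between calls to the robot, and variables do not carry over. Pictures are saved under pics/ and viewed, and the job is handed in when it is done.

Besides the shell and the picture viewer there is one more tool, called after "Call:" as name([rows], argument=value, ...), one row to a line, values as JSON. servo_tool: Moves the arm, as the interface text tells. Its arguments: {"type":"object","properties":{"deltas":{"type":"array","items":{"type":"object","properties":{"x":{"type":"number"},"y":{"type":"number"},"z":{"type":"number"},"turn":{"type":"number"},"fingers":{"type":"number"}}}}},"required":["deltas"]}

```bash
mkdir -p pics
cat > h.py <<'E'
from workcell import *
import numpy as np, cv2
def K(f): return np.array([[f['fx'],0,f['cx']],[0,f['fy'],f['cy']],[0,0,1.]])
def ray(f,u,v,z):
    p=cv2.undistortPoints(np.array([[[u,v]]],float),K(f),np.array(f['D'],float))[0,0]
    R=np.array(f['R']);t=np.array(f['t']);C=-R.T@t;d=R.T@np.array([p[0],p[1],1])
    return C+d*(z-C[2])/d[2]
def proj(f,X):
    return cv2.projectPoints(np.array(X,float).reshape(-1,1,3),cv2.Rodrigues(np.array(f['R'],float))[0],np.array(f['t'],float),K(f),np.array(f['D'],float))[0][:,0]
E
python3 - <<'E'
from h import *
import pickle
for n in("side","top"):
    f=grab_frame(n);pickle.dump(f,open(n+'.pkl','wb'));cv2.imwrite(f'pics/{n}0.png',f['img'])
    R=np.array(f['R']);print(n,-R.T@np.array(f['t']),R[2])
s=observe();print(s['t'],s['eef_pos'],s['ee_rot'],s['wrist_force'],s['finger_gap'])
E
```

```text
side [ 0.42563992 -0.55501365  0.49304862] [ 0.24358323  0.78943411 -0.56343677]
top [ 0.43888496 -0.00509662  0.89362657] [ 0.18643916  0.02399823 -0.98217337]
0.1 [ 0.22332179 -0.5829384   0.23016699] [-1.63525554  1.56871022  1.8721725 ] [0.33079596 1.29135784 0.18191489] 0.99861743717597
```

View pics/side0.png

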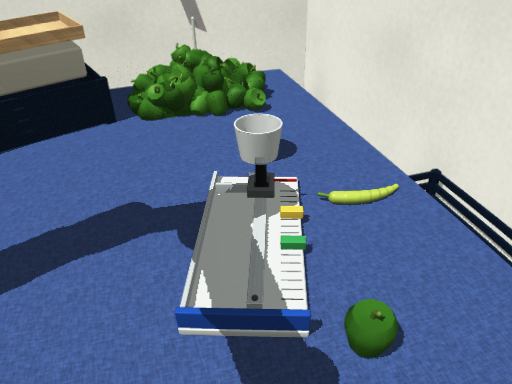

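View pics/top0.png

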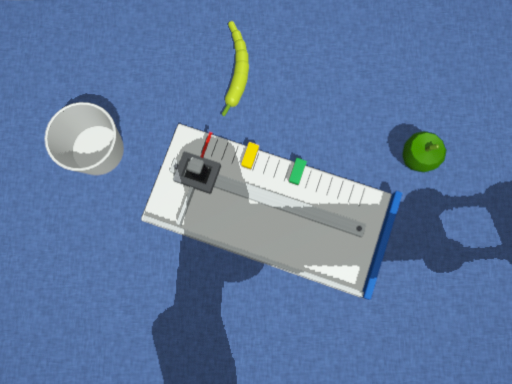

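Run:
```python
import cv2
a=cv2.imread('pics/top0.png')[110:310,130:410];cv2.imwrite('pics/topz.png',cv2.resize(a,(784,560),interpolation=cv2.INTER_CUBIC))
a=cv2.imread('pics/side0.png')[110:260,190:340];cv2.imwrite('pics/sidez.png',cv2.resize(a,(600,600),interpolation=cv2.INTER_CUBIC))
```

```text
(no output)
```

View pics/topz.png

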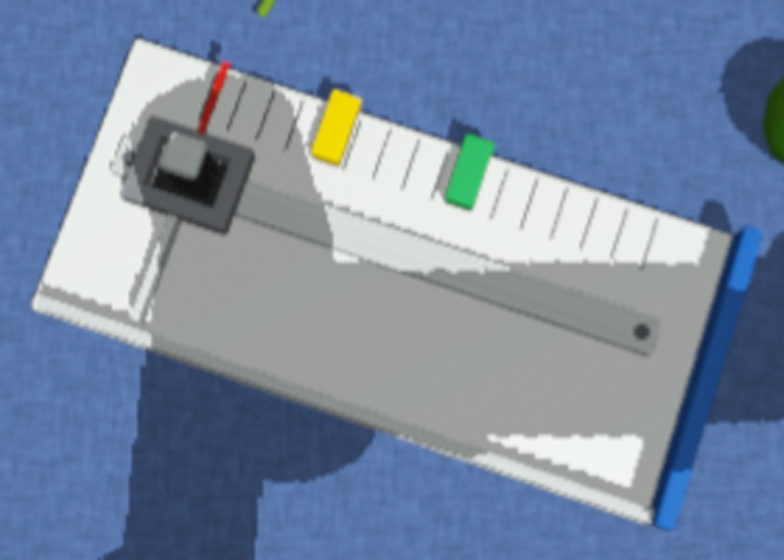

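View pics/sidez.png

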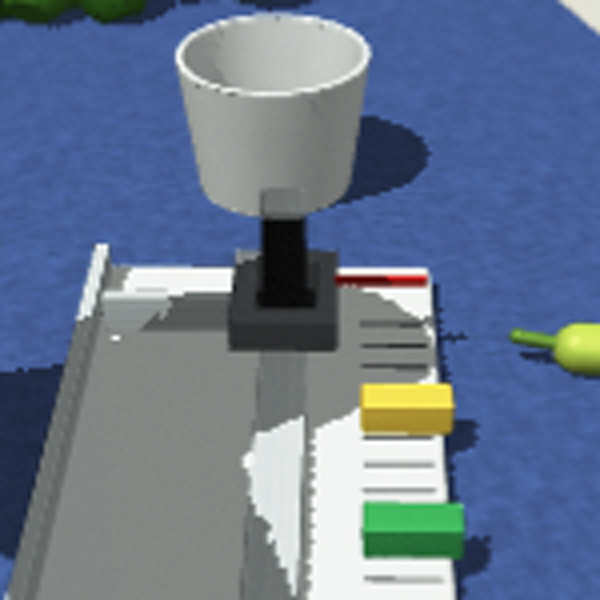

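Run:
```python
from h import *
import pickle
f=pickle.load(open('top.pkl','rb'));g=pickle.load(open('side.pkl','rb'))
T=lambda x,y,z:ray(f,130+(x+.5)/2.8-.5,110+(y+.5)/2.8-.5,z)
S=lambda x,y,z:ray(g,190+(x+.5)/4-.5,110+(y+.5)/4-.5,z)
rl=T(640,331,.02)
for n,p in dict(cap=T(185,156,.103),p1=T(226,64,.052),p2=T(204,131,.052),g=T(470,171,.033),ye=T(337,127,.033),pl1=T(750,232,.05),pl2=T(667,524,.05),bn=T(137,40,.0),
 edge1=T(36,305,.02),edge2=T(650,522,.02)).items(): print(n,p)
print('side cap top',S(282,192,.103),'green',[S(*q,.033) for q in((363,504),(462,504),(464,534),(363,534))],'p',S(429,277,.052),S(340,276,.052))
# segmentation green/yellow/red
for nm,fr in(('top',f),('side',g)):
  hsv=cv2.cvtColor(fr['img'],cv2.COLOR_BGR2HSV)
  for c,lo,hi in(('g',(65,150,60),(85,255,255)),('y',(20,150,120),(28,255,255)),('r',(0,170,100),(6,255,255))):
    m=cv2.inRange(hsv,lo,hi);n,l,st,ce=cv2.connectedComponentsWithStats(m)
    for i in range(1,n):
      if st[i,4]>20: 
        rc=cv2.minAreaRect(np.argwhere(l==i)[:,::-1].astype(np.float32))
        print(nm,c,st[i],ce[i],rc, ray(fr,*ce[i],.052 if c=='r' else .033))
```

```text
cap [0.62911493 0.10872418 0.103     ]
p1 [0.70059069 0.09116418 0.052     ]
p2 [0.65728481 0.10444505 0.052     ]
g [ 0.63427863 -0.06194358  0.033     ]
ye [0.66390105 0.02200078 0.033     ]
pl1 [ 0.59045612 -0.23011195  0.05      ]
pl2 [ 0.41680963 -0.17149539  0.05      ]
bn [0.73420716 0.15715117 0.        ]
edge1 [0.5530574  0.21363901 0.02      ]
edge2 [ 0.41722071 -0.16722047  0.02      ]
side cap top [0.63081258 0.11445719 0.103     ] green [array([ 0.61628671, -0.04853449,  0.033     ]), array([ 0.65810263, -0.06262509,  0.033     ]), array([ 0.65113087, -0.08148691,  0.033     ]), array([ 0.60945243, -0.0674476 ,  0.033     ])] p [0.70294874 0.09061624 0.052     ] [0.65930377 0.10643355 0.052     ]
top g [290 158  16  26 243] [297.11934156 170.25925926] ((296.7064208984375, 170.46917724609375), (10.769831657409668, 24.905235290527344), 21.250505447387695) [ 0.63517598 -0.06122759  0.033     ]
top y [241 142  18  27 274] [249.47810219 154.97810219] ((249.5836944580078, 155.06561279296875), (11.099099159240723, 25.023426055908203), 19.653823852539062) [0.66401829 0.02299563 0.033     ]
top r [201 134  10  23  55] [205.61818182 144.47272727] ((205.3275909423828, 144.9310302734375), (2.4140396118164062, 23.76900291442871), 21.801410675048828) [0.67891186 0.09932398 0.052     ]
side g [281 236  25  14 316] [293.04746835 241.94303797] ((293.0, 242.5), (13.0, 24.0), 90.0) [ 0.63150462 -0.07158319  0.033     ]
side y [280 206  23  12 267] [291.28838951 211.4906367 ] ((291.0, 211.5), (11.0, 22.0), 90.0) [0.66061945 0.0121253  0.033     ]
```

Run:
```python
from h import *
import pickle
from scipy.spatial.transform import Rotation as Ro
f=pickle.load(open('top.pkl','rb'));g=pickle.load(open('side.pkl','rb'))
s=observe();R=Ro.from_euler('xyz',s['ee_rot']).as_matrix();print(R.round(4),s['eef_pos'],s['joint_positions'])
y=np.array([.947,-.322,0])
for sg in(1,-1):
  c=R.T@(sg*y);print('turn',np.degrees(np.arctan2(c[2],c[1])))
d=np.array([.63,.112,.066])-s['eef_pos'];print(R.T@d*1000)
for z in(.0,):print('cup base side',ray(g,258,162,0)); 
for z in (.08,.1,.12): print(z,'cup rim top',ray(f,84,133,z),'side',ray(g,258,126,z))
```

```text
[[-6.000e-04  3.577e-01 -9.338e-01]
 [ 2.000e-03 -9.338e-01 -3.577e-01]
 [-1.000e+00 -2.100e-03 -1.000e-04]] [ 0.22332179 -0.5829384   0.23016699] [-1.27468051e+00  3.08907238e-01  1.63506261e+00 -1.17750772e-05
  1.19970888e+00 -6.97152943e-02]
turn -50.26011743124569
turn 129.73988256875433
[ 165.29917344 -503.12728013 -628.34422512]
cup base side [0.67321714 0.2715672  0.        ]
0.08 cup rim top [0.69343222 0.30422982 0.08      ] side [0.68621231 0.30889535 0.08      ]
0.1 cup rim top [0.68717511 0.29662617 0.1       ] side [0.67359528 0.26706448 0.1       ]
0.12 cup rim top [0.68091801 0.28902252 0.12      ] side [0.66097825 0.22523362 0.12      ]
```

Call:
servo_tool([
  {"x": 0, "y": -30, "z": -38, "turn": -6.28, "fingers": 1},
  {"x": 0, "y": -65, "z": -81, "turn": -12.56, "fingers": 1},
  {"x": 0, "y": -100, "z": -125, "turn": -18.85, "fingers": 1},
  {"x": 0, "y": -135, "z": -169, "turn": -25.13, "fingers": 1},
  {"x": 0, "y": -170, "z": -212, "turn": -31.4, "fingers": 1},
  {"x": 0, "y": -205, "z": -256, "turn": -37.7, "fingers": 1},
  {"x": 0, "y": -240, "z": -300, "turn": -44, "fingers": 1},
  {"x": 0, "y": -275, "z": -343, "turn": -50.26, "fingers": 1},
])

```text
t: 1.1
eef_pos: [0.4459, -0.2024, 0.231]
ee_rot: [-1.853, 1.571, 2.536]
wrist_force: [1.4, -0.9, -0.5]
finger_gap: 1.001
```

```bash
cat > to.py <<'E'
from h import *
import sys
from scipy.spatial.transform import Rotation as Ro
u=np.array([.322,.947,0])
def st(tgt=None):
    s=observe();R=Ro.from_euler('xyz',s['ee_rot']).as_matrix()
    print('t',round(s['t'],2),'p',s['eef_pos'].round(4),'gap',round(float(s['finger_gap']),3),'F',np.round(s['wrist_force'],1),'along',round(float(u@s['eef_pos']),4))
    c=R.T@np.array([.947,-.322,0]);print('turn',np.degrees(np.arctan2(c[2],c[1])).round(2),'u in tool',(R.T@u).round(3))
    if tgt is not None: print('delta',(R.T@(np.array(tgt)-s['eef_pos'])*1000).round(1))
if __name__=='__main__': st([float(a) for a in sys.argv[1:4]] or None)
E
python3 to.py .63 .112 .066
```

```text
t 1.1 p [ 0.4459 -0.2024  0.231 ] gap 1.001 F [ 1.4 -0.9 -0.5] along -0.0481
turn 0.2 u in tool [ 0.     0.003 -1.   ]
delta [ 165.    74.3 -356.6]
```

Call:
servo_tool([
  {"x": 0, "y": 10, "z": -48, "fingers": 1},
  {"x": 0, "y": 20, "z": -96, "fingers": 1},
  {"x": 0, "y": 30, "z": -144, "fingers": 1},
  {"x": 0, "y": 42, "z": -200, "fingers": 1},
  {"x": 0, "y": 53, "z": -255, "fingers": 1},
  {"x": 20, "y": 64, "z": -310, "fingers": 1},
  {"x": 50, "y": 74.3, "z": -356, "fingers": 1},
  {"x": 85, "y": 74.3, "z": -356, "fingers": 1},
])

```text
schema error: expected keys x, y, z, turn, fingers
```

```bash
python3 to.py .63 .112 .066;python3 - <<'E'
from h import *
import pickle
for n in("side","top"):
    f=grab_frame(n);pickle.dump(f,open(n+'1.pkl','wb'));cv2.imwrite(f'pics/{n}1.png',f['img'])
a=cv2.imread('pics/side1.png')[60:260,160:360];b=cv2.imread('pics/top1.png')[50:250,130:330]
cv2.imwrite('pics/both1.png',cv2.resize(np.hstack([a,b]),(800,400),interpolation=cv2.INTER_CUBIC))
E
```

```text
t 1.1 p [ 0.4459 -0.2024  0.231 ] gap 1.001 F [ 1.4 -0.9 -0.5] along -0.0481
turn 0.2 u in tool [ 0.     0.003 -1.   ]
delta [ 165.    74.3 -356.6]
```

View pics/both1.png

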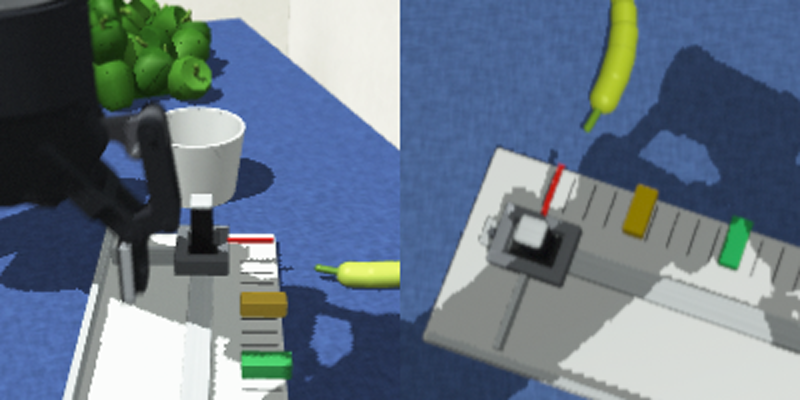

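The move was refused (every key is required). The picture shows the cap now lit, at about (195,165) in the top view.

Call:
servo_tool([
  {"x": 0, "y": 10, "z": -48, "turn": 0, "fingers": 1},
  {"x": 0, "y": 20, "z": -96, "turn": 0, "fingers": 1},
  {"x": 0, "y": 30, "z": -144, "turn": 0, "fingers": 1},
  {"x": 0, "y": 42, "z": -200, "turn": 0, "fingers": 1},
  {"x": 0, "y": 53, "z": -255, "turn": 0, "fingers": 1},
  {"x": 20, "y": 64, "z": -310, "turn": 0, "fingers": 1},
  {"x": 50, "y": 74.3, "z": -356, "turn": 0, "fingers": 1},
  {"x": 85, "y": 74.3, "z": -356, "turn": 0, "fingers": 1},
])

```text
t: 2.2
eef_pos: [0.6326, 0.1111, 0.1457]
ee_rot: [2.093, 1.568, 0.197]
wrist_force: [-0.9, -1.4, -1.4]
finger_gap: 0.999
```

```bash
python3 - <<'E'
from h import *
import pickle
f=pickle.load(open('top1.pkl','rb'));g=pickle.load(open('side1.pkl','rb'))
a=f['img'][145:185,175:225];print(a.shape);b=g['img'][145:205,235:285]
cv2.imwrite('pics/capz.png',np.hstack([cv2.resize(a,(400,320),interpolation=cv2.INTER_NEAREST),cv2.resize(b,(267,320),interpolation=cv2.INTER_NEAREST)]))
m=(a.min(2)>165).astype(np.uint8);n,l,s_,c=cv2.connectedComponentsWithStats(m)
for i in range(1,n):
  if s_[i,4]>15:print(s_[i],c[i]+[175,145],ray(f,c[i][0]+175,c[i][1]+145,.103))
E
python3 to.py .63 .112 .066;python3 - <<'E'
from h import *
import pickle
for n in("side","top"):
    f=grab_frame(n);pickle.dump(f,open(n+'2.pkl','wb'));cv2.imwrite(f'pics/{n}2.png',f['img'])
a=cv2.imread('pics/side2.png')[60:260,160:360];b=cv2.imread('pics/top2.png')[50:250,130:330]
cv2.imwrite('pics/both2.png',cv2.resize(np.hstack([a,b]),(800,400),interpolation=cv2.INTER_CUBIC))
E
```

```text
(40, 50, 3)
[ 0  0 11 18 94] [177.75531915 151.19148936] [0.65343409 0.13880931 0.103     ]
[30  0 13 10 78] [210.57692308 148.79487179] [0.65691161 0.08472436 0.103     ]
[ 13  13  15  15 155] [195.0516129  165.28387097] [0.62931009 0.10987283 0.103     ]
t 2.2 p [0.6326 0.1111 0.1457] gap 0.999 F [-0.9 -1.4 -1.4] along 0.3089
turn 0.14 u in tool [ 0.001  0.002 -1.   ]
delta [79.7 -2.9  0.1]
```

View pics/both2.png

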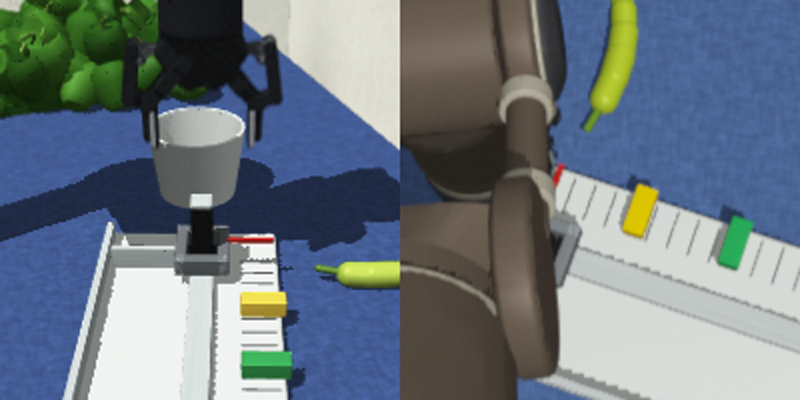

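View pics/capz.png

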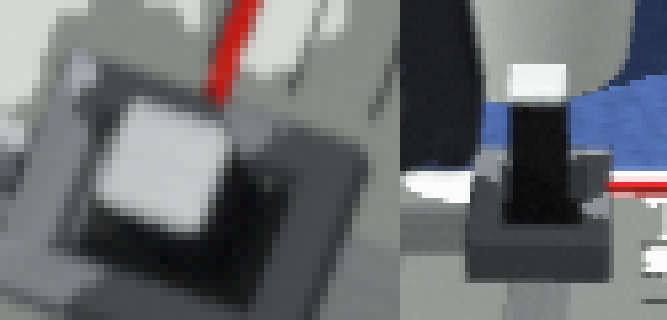

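```bash
python3 to.py .6298 .110 .066
```

```text
t 2.3 p [0.6263 0.1084 0.1405] gap 0.998 F [-1.  -1.5  0.1] along 0.3043
turn 0.02 u in tool [-0.005  0.    -1.   ]
delta [74.5  3.5 -3.1]
```

Call:
servo_tool([
  {"x": 20, "y": 1, "z": -1, "turn": 0, "fingers": 1},
  {"x": 30, "y": 1, "z": -1, "turn": 0, "fingers": 1},
  {"x": 30, "y": 1, "z": -1, "turn": 0, "fingers": 1},
])

```text
t: 2.68
eef_pos: [0.6312, 0.1088, 0.1159]
ee_rot: [-1.099, 1.57, -2.998]
wrist_force: [-0.8, -0.4, -0.1]
finger_gap: 1.005
```

```bash
python3 to.py .6298 .110 .066;python3 - <<'E'
from h import *
f=grab_frame('side');a=f['img'][60:260,160:360]
cv2.imwrite('pics/s3.png',cv2.resize(a,(600,600),interpolation=cv2.INTER_CUBIC))
E
python3 to.py .6298 .110 .066
```

```text
t 2.67 p [0.6312 0.1088 0.1159] gap 1.005 F [-0.8 -0.4 -0.1] along 0.3063
turn -0.06 u in tool [-0.001 -0.001 -1.   ]
delta [49.9 -1.7 -0.7]
t 2.73 p [0.6318 0.109  0.1166] gap 1.005 F [ 1.  -0.4  0.3] along 0.3067
turn -0.05 u in tool [ 0.    -0.001 -1.   ]
delta [50.6 -2.3 -0.3]
```

View pics/s3.png

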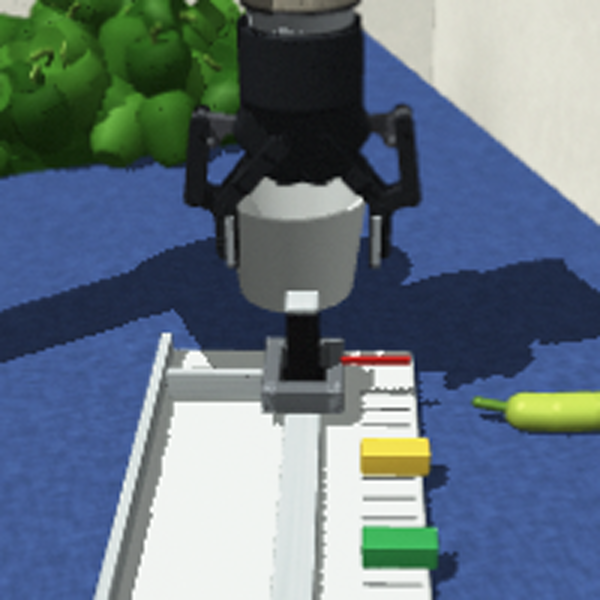

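Fingers straddle the handle symmetrically (mid ≈303 vs post ≈302). Descend and close.

Call:
servo_tool([
  {"x": 25, "y": -1, "z": 0, "turn": 0, "fingers": 1},
  {"x": 49, "y": -1.5, "z": 0, "turn": 0, "fingers": 1},
  {"x": 49, "y": -1.5, "z": 0, "turn": 0, "fingers": 0},
  {"x": 49, "y": -1.5, "z": 0, "turn": 0, "fingers": -1},
  {"x": 49, "y": -1.5, "z": 0, "turn": 0, "fingers": -1},
  {"x": 49, "y": -1.5, "z": 0, "turn": 0, "fingers": -1},
  {"x": 49, "y": -1.5, "z": 0, "turn": 0, "fingers": -1},
  {"x": 49, "y": -1.5, "z": 0, "turn": 0, "fingers": -1},
])

```text
t: 3.72
eef_pos: [0.6307, 0.1105, 0.0691]
ee_rot: [2.63, 1.57, 0.731]
wrist_force: [-3.6, 0.0, 6.0]
finger_gap: 0.259
```

```bash
python3 to.py .6298 .110 .066;python3 - <<'E'
from h import *
f=grab_frame('side');a=f['img'][60:260,160:360]
cv2.imwrite('pics/s4.png',cv2.resize(a,(600,600),interpolation=cv2.INTER_CUBIC))
E
python3 to.py .6298 .110 .066
```

```text
t 3.73 p [0.6307 0.1105 0.0691] gap 0.259 F [-3.6  0.   6. ] along 0.3077
turn -0.04 u in tool [ 0.001 -0.001 -1.   ]
delta [ 3.1 -0.7  0.8]
t 3.77 p [0.6307 0.1105 0.0691] gap 0.26 F [-2.2  0.2  6.6] along 0.3077
turn -0.04 u in tool [ 0.001 -0.001 -1.   ]
delta [ 3.1 -0.7  0.7]
```

View pics/s4.png

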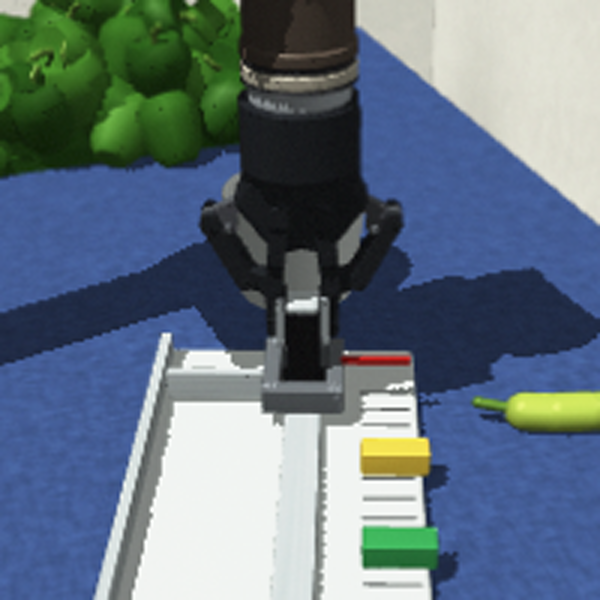

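Gripped (22 mm). Draw back 200 mm.

Call:
servo_tool([
  {"x": 0, "y": 0, "z": 10, "turn": 0, "fingers": -1},
  {"x": 0, "y": 0, "z": 30, "turn": 0, "fingers": -1},
  {"x": 0, "y": 0, "z": 55, "turn": 0, "fingers": -1},
  {"x": 0, "y": 0, "z": 80, "turn": 0, "fingers": -1},
  {"x": 0, "y": 0, "z": 100, "turn": 0, "fingers": -1},
  {"x": 0, "y": 0, "z": 115, "turn": 0, "fingers": -1},
  {"x": 0, "y": 0, "z": 120, "turn": 0, "fingers": -1},
  {"x": 0, "y": 0, "z": 120, "turn": 0, "fingers": -1},
])

```text
t: 4.78
eef_pos: [0.5906, -0.0027, 0.069]
ee_rot: [-2.051, 1.568, 2.332]
wrist_force: [-6.4, 3.6, 11.2]
finger_gap: 0.258
```

```bash
cat > pv.py <<'E'
import sys
from h import *
from to import st,u
k=sys.argv[1]
st()
out=[]
for nm in('side','top'):
  fr=grab_frame(nm);hsv=cv2.cvtColor(fr['img'],cv2.COLOR_BGR2HSV)
  cv2.imwrite(f'pics/{nm}_{k}.png',fr['img'])
  m=cv2.inRange(hsv,(0,150,70),(7,255,255))|cv2.inRange(hsv,(174,150,70),(180,255,255));n,l,s_,ce=cv2.connectedComponentsWithStats(m)
  for i in range(1,n):
    if s_[i,4]>20:
      P=ray(fr,*ce[i],.052);print(nm,'red',s_[i],P.round(4),'along',(u@P).round(4))
  out.append(fr['img'])
a=out[0][120:320,160:360];b=out[1][100:300,150:350]
cv2.imwrite(f'pics/b_{k}.png',cv2.resize(np.hstack([a,b]),(800,400),interpolation=cv2.INTER_CUBIC))
st()
E
python3 pv.py a
```

```text
t 4.78 p [ 0.5906 -0.0027  0.069 ] gap 0.258 F [-6.4  3.6 11.2] along 0.1877
turn -0.08 u in tool [ 0.001 -0.001 -1.   ]
side red [274 211  25   4  86] [ 0.6405 -0.0111  0.052 ] along 0.1958
t 4.88 p [ 0.5906 -0.0027  0.069 ] gap 0.258 F [-5.6  4.2 10.2] along 0.1877
turn -0.06 u in tool [ 0.001 -0.001 -1.   ]
```

View pics/b_a.png

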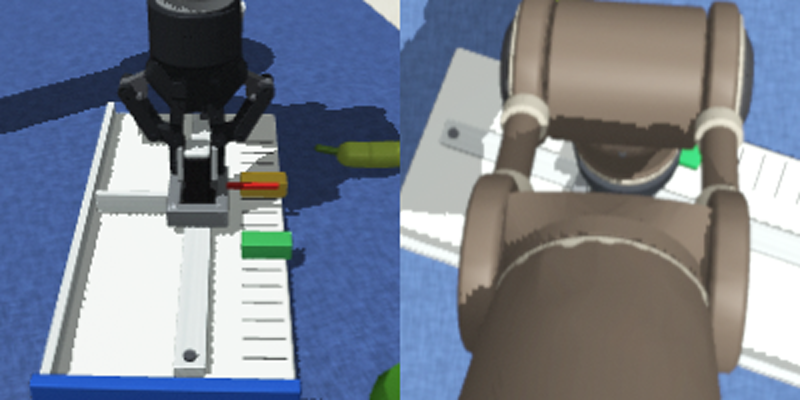

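Call:
servo_tool([
  {"x": 0, "y": 0, "z": 10, "turn": 0, "fingers": -1},
  {"x": 0, "y": 0, "z": 28, "turn": 0, "fingers": -1},
  {"x": 0, "y": 0, "z": 48, "turn": 0, "fingers": -1},
  {"x": 0, "y": 0, "z": 68, "turn": 0, "fingers": -1},
  {"x": 0, "y": 0, "z": 84, "turn": 0, "fingers": -1},
  {"x": 0, "y": 0, "z": 93, "turn": 0, "fingers": -1},
  {"x": 0, "y": 0, "z": 97, "turn": 0, "fingers": -1},
  {"x": 0, "y": 0, "z": 97, "turn": 0, "fingers": -1},
])

```text
t: 5.88
eef_pos: [0.5584, -0.094, 0.069]
ee_rot: [-1.845, 1.565, 2.538]
wrist_force: [-7.9, 5.9, 13.7]
finger_gap: 0.257
```

```bash
python3 pv.py b
```

```text
t 5.88 p [ 0.5584 -0.094   0.069 ] gap 0.257 F [-7.9  5.9 13.7] along 0.0908
turn -0.07 u in tool [ 0.002 -0.001 -1.   ]
side red [273 246  29   4  90] [ 0.6093 -0.102   0.052 ] along 0.0996
t 5.97 p [ 0.5583 -0.094   0.069 ] gap 0.261 F [-9.1  4.9 13.9] along 0.0908
turn -0.06 u in tool [ 0.001 -0.001 -1.   ]
```

View pics/b_b.png

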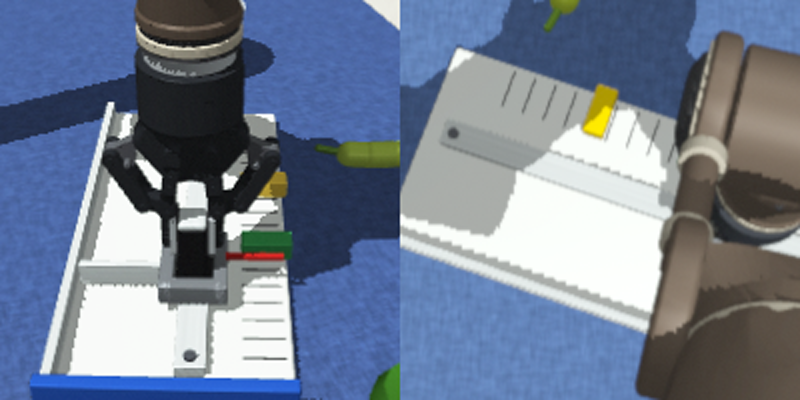

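Pointer is about 44 mm short of the green mark. Now bring up part way.

Call:
servo_tool([
  {"x": 0, "y": 0, "z": -8, "turn": 0, "fingers": -1},
  {"x": 0, "y": 0, "z": -18, "turn": 0, "fingers": -1},
  {"x": 0, "y": 0, "z": -28, "turn": 0, "fingers": -1},
  {"x": 0, "y": 0, "z": -38, "turn": 0, "fingers": -1},
  {"x": 0, "y": 0, "z": -46, "turn": 0, "fingers": -1},
  {"x": 0, "y": 0, "z": -50, "turn": 0, "fingers": -1},
  {"x": 0, "y": 0, "z": -52, "turn": 0, "fingers": -1},
  {"x": 0, "y": 0, "z": -52, "turn": 0, "fingers": -1},
])

```text
t: 6.98
eef_pos: [0.575, -0.0468, 0.0689]
ee_rot: [-1.095, 1.566, -2.994]
wrist_force: [-8.7, -1.4, 12.2]
finger_gap: 0.258
```

```bash
python3 pv.py c
python3 - <<'E'
from h import *
import pickle
u=np.array([.322,.947,0])
f=pickle.load(open('top1.pkl','rb'));g=pickle.load(open('side1.pkl','rb'));g=pickle.load(open('side2.pkl','rb'))
from scipy.optimize import least_squares
# fit tab pose by corners: detect colour mask IoU via projecting box
def mask(fr,lo,hi): return cv2.inRange(cv2.cvtColor(fr['img'],cv2.COLOR_BGR2HSV),lo,hi)>0
f0=pickle.load(open('top2.pkl','rb'))
import itertools
def box(c):
    v=np.array([.947,-.322,0]);c=np.array([c[0],c[1],0])
    return [c+a*.0225*v+b*.01*u+np.array([0,0,h]) for a in(-1,1) for b in(-1,1) for h in(.013,.033)]
S=8
for nm,fr in(('side',g),('top',f0)):
    m=mask(fr,(62,120,40),(88,255,255)); n,l,s_,ce=cv2.connectedComponentsWithStats(m.astype(np.uint8))
    c0=(.634,-.063);px=proj(fr,[[*c0,.033]])[0]
    i=min(range(1,n),key=lambda i:np.hypot(*(ce[i]-px)) if s_[i,4]>50 else 1e9);m=(l==i)
    x0,y0=int(px[0])-30,int(px[1])-30;mm=m[y0:y0+60,x0:x0+60].astype(float)
    def cost(c):
        q=proj(fr,box(c))-[x0,y0];h=cv2.convexHull((((q+.5)*S-.5)*16).astype(np.int32).reshape(-1,1,2))
        im=np.zeros((60*S,60*S),np.uint8);cv2.fillConvexPoly(im,h,1,shift=4)
        return np.abs(cv2.resize(im.astype(np.float32),(60,60),interpolation=cv2.INTER_AREA)-mm).sum()
    best=min(((cost((.634+a*.322+b*.947,-.063+a*.947-b*.322)),a,b) for a in np.arange(-.006,.0061,.0005) for b in np.arange(-.006,.0061,.001)))
    c=np.array([.634,-.063])+best[1]*u[:2]+best[2]*np.array([.947,-.322]);print(nm,best,mm.sum(),c,'along',u[:2]@c)
E
```

```text
t 6.97 p [ 0.575  -0.0468  0.0689] gap 0.258 F [-8.7 -1.4 12.2] along 0.1408
turn 0.01 u in tool [-0.002  0.    -1.   ]
side red [273 236  28   4  82] [ 0.6134 -0.0758  0.052 ] along 0.1257
t 7.08 p [ 0.575  -0.0468  0.069 ] gap 0.258 F [-8.5 -1.  12.8] along 0.1408
turn -0.0 u in tool [-0.002 -0.    -1.   ]
side (np.float64(81.046875), np.float64(0.0035000000000000083), np.float64(0.001)) 329.0 [ 0.636074  -0.0600075] along 0.1479887255
top (np.float64(44.359375), np.float64(0.0015000000000000065), np.float64(0.002)) 271.0 [ 0.636377  -0.0622235] along 0.14598773950000002
```

View pics/b_c.png

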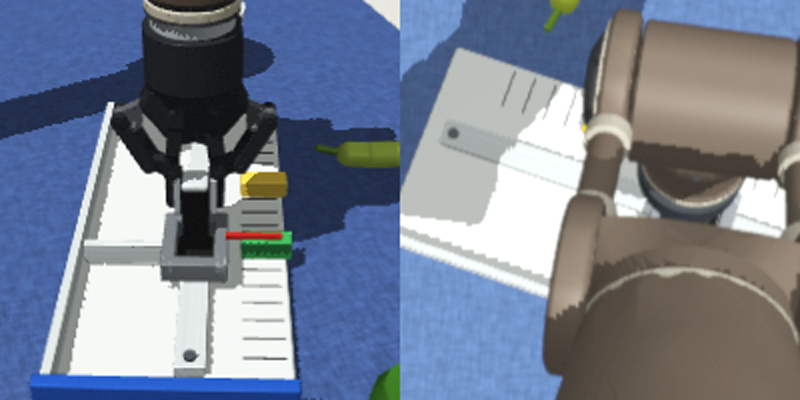

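Call:
servo_tool([
  {"x": 0, "y": 0, "z": -4, "turn": 0, "fingers": -1},
  {"x": 0, "y": 0, "z": -8, "turn": 0, "fingers": -1},
  {"x": 0, "y": 0, "z": -11, "turn": 0, "fingers": -1},
  {"x": 0, "y": 0, "z": -11, "turn": 0, "fingers": -1},
  {"x": 0, "y": 0, "z": -11, "turn": 0, "fingers": -1},
])

```text
t: 7.7
eef_pos: [0.5787, -0.0365, 0.069]
ee_rot: [-1.091, 1.566, -2.989]
wrist_force: [-8.2, -1.0, 12.8]
finger_gap: 0.262
```

```bash
python3 pv.py d
cat > ov.py <<'E'
import sys
from h import *
import pickle
u=np.array([.322,.947,0]);v=np.array([.947,-.322,0])
k=sys.argv[1]
fr=pickle.load(open('side.pkl','rb'));img=cv2.imread(f'pics/side_{k}.png')
x0,y0,w,h,S=235,205,80,60,10
im=cv2.resize(img[y0:y0+h,x0:x0+w],None,fx=S,fy=S,interpolation=cv2.INTER_NEAREST)
cr=v@np.array([.634,-.063,0])
def line(al,z,c1,c2,col):
    q=proj(fr,[al*u+(cr+c)*v+[0,0,z] for c in(c1,c2)]);q=((q-[x0,y0]+.5)*S).astype(int)
    cv2.line(im,tuple(map(int,q[0])),tuple(map(int,q[1])),col,1)
G=float(sys.argv[2]);P=float(sys.argv[3])
for a in(G-.01,G+.01):line(a,.033,-.0225,.0225,(255,255,255))
line(G-.01,.02,-.0225,.0225,(255,255,0))
for a in(P-.0025,P+.0025):line(a,.052,-.03,.03,(255,255,0))
line(P-.0025,.048,-.03,.03,(0,255,255))
cv2.imwrite(f'pics/ov_{k}.png',im)
E
python3 ov.py d .1425 .1385
```

```text
t 7.7 p [ 0.5787 -0.0365  0.069 ] gap 0.262 F [-8.2 -1.  12.8] along 0.1518
turn -0.0 u in tool [-0.002 -0.    -1.   ]
side red [273 232  27   3  81] [ 0.62  -0.066  0.052] along 0.1371
t 7.8 p [ 0.5787 -0.0364  0.0689] gap 0.257 F [-8.9 -0.4 12.6] along 0.1518
turn -0.01 u in tool [-0.002 -0.    -1.   ]
```

View pics/ov_d.png

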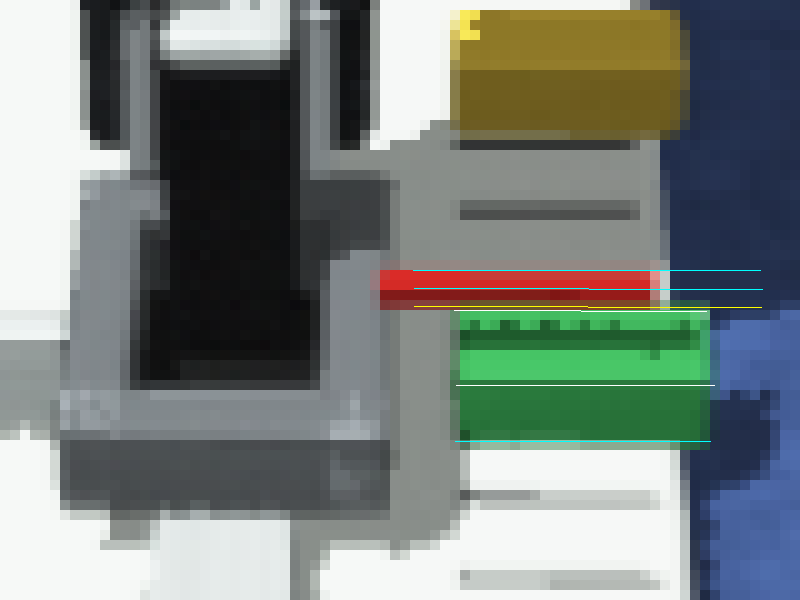

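Fit is tight: pointer at 138.5 mm, mark at 142.5 mm along the rail. 4 mm remain.

Call:
servo_tool([
  {"x": 0, "y": 0, "z": -2, "turn": 0, "fingers": -1},
  {"x": 0, "y": 0, "z": -3.7, "turn": 0, "fingers": -1},
  {"x": 0, "y": 0, "z": -3.7, "turn": 0, "fingers": -1},
  {"x": 0, "y": 0, "z": -3.7, "turn": 0, "fingers": -1},
])

```text
t: 8.3
eef_pos: [0.5799, -0.0332, 0.069]
ee_rot: [-1.03, 1.566, -2.929]
wrist_force: [-9.5, -1.0, 11.8]
finger_gap: 0.26
```

```bash
python3 pv.py e; python3 ov.py e .1425 .1422
```

```text
t 8.3 p [ 0.5799 -0.0332  0.069 ] gap 0.26 F [-9.5 -1.  11.8] along 0.1553
turn 0.0 u in tool [-0.002 -0.    -1.   ]
side red [273 231  27   3  81] [ 0.6209 -0.0635  0.052 ] along 0.1398
t 8.4 p [ 0.5799 -0.0331  0.069 ] gap 0.259 F [-8.8 -1.6 12.7] along 0.1553
turn 0.0 u in tool [-0.002 -0.    -1.   ]
```

View pics/ov_e.png

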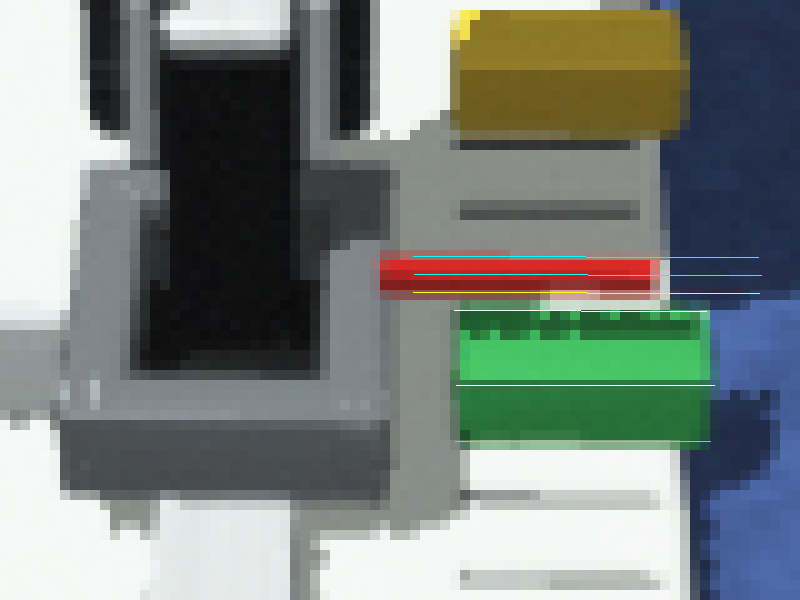

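Call:
servo_tool([
  {"x": 0, "y": 0, "z": 0, "turn": 0, "fingers": -0.2},
  {"x": 0, "y": 0, "z": 0, "turn": 0, "fingers": 0.5},
  {"x": 0, "y": 0, "z": 0, "turn": 0, "fingers": 1},
  {"x": 0, "y": 0, "z": 0, "turn": 0, "fingers": 1},
  {"x": 0, "y": 0, "z": 0, "turn": 0, "fingers": 1},
  {"x": 0, "y": 0, "z": 0, "turn": 0, "fingers": 1},
])

```text
t: 9.15
eef_pos: [0.5819, -0.0322, 0.0672]
ee_rot: [-1.238, 1.571, -3.136]
wrist_force: [-0.3, -0.7, -0.8]
finger_gap: 1.007
```

```bash
python3 pv.py f; python3 ov.py f .1425 .1422
```

```text
t 9.15 p [ 0.5819 -0.0322  0.0672] gap 1.007 F [-0.3 -0.7 -0.8] along 0.1569
turn 0.0 u in tool [-0.  0. -1.]
side red [273 231  28   3  83] [ 0.6215 -0.0636  0.052 ] along 0.1399
t 9.25 p [ 0.5819 -0.0322  0.0672] gap 1.0 F [-0.7  0.6 -0.1] along 0.1569
turn 0.0 u in tool [ 0.  0. -1.]
```

View pics/b_f.png

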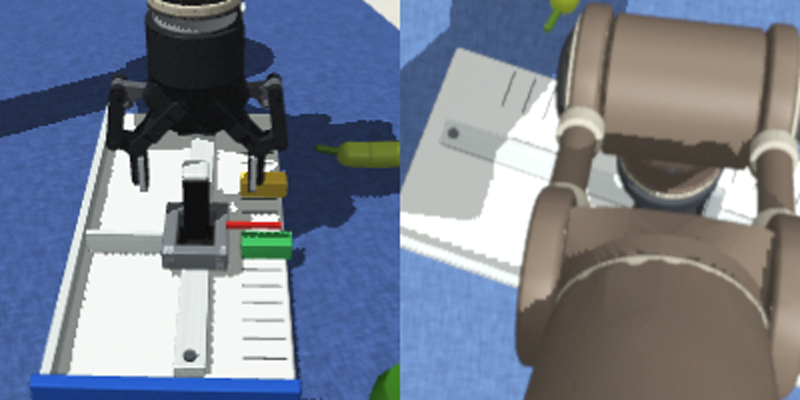

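View pics/ov_f.png

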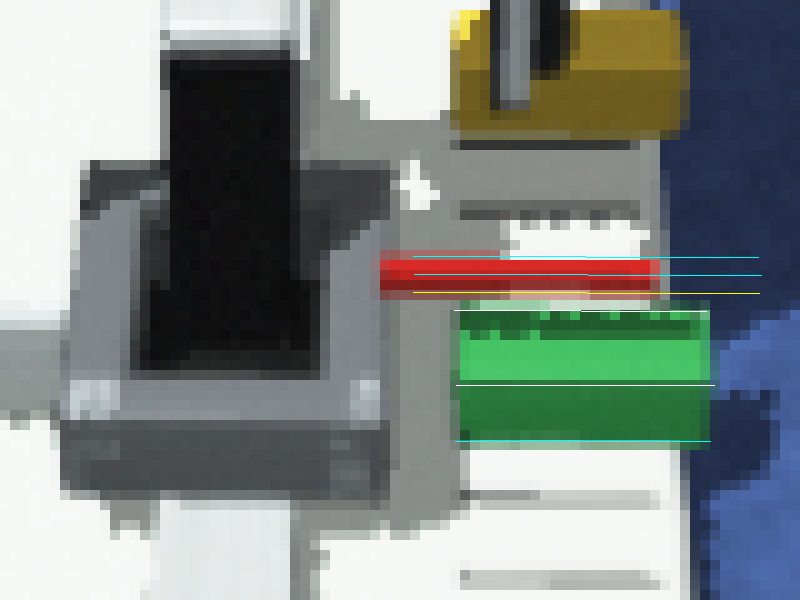

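Released; the stop did not shift and the handle stays at the far end of its slot. Lift clear and move off so both cameras see it.

Call:
servo_tool([
  {"x": -25, "y": 0, "z": 0, "turn": 0, "fingers": 1},
  {"x": -60, "y": 0, "z": 0, "turn": 0, "fingers": 1},
  {"x": -110, "y": -20, "z": 0, "turn": 0, "fingers": 1},
  {"x": -150, "y": -50, "z": 30, "turn": 0, "fingers": 1},
  {"x": -150, "y": -70, "z": 80, "turn": 0, "fingers": 1},
  {"x": -150, "y": -90, "z": 135, "turn": 0, "fingers": 1},
  {"x": -150, "y": -100, "z": 190, "turn": 0, "fingers": 1},
  {"x": -150, "y": -100, "z": 245, "turn": 0, "fingers": 1},
])

```text
t: 10.25
eef_pos: [0.407, -0.233, 0.2176]
ee_rot: [1.453, 1.57, -0.445]
wrist_force: [0.5, -0.1, 0.5]
finger_gap: 1.0
```

Call:
servo_tool([
  {"x": 0, "y": 0, "z": 40, "turn": 0, "fingers": 1},
  {"x": 0, "y": 0, "z": 80, "turn": 0, "fingers": 1},
  {"x": 0, "y": 0, "z": 120, "turn": 0, "fingers": 1},
  {"x": 0, "y": 0, "z": 120, "turn": 0, "fingers": 1},
])

```text
t: 10.75
eef_pos: [0.3689, -0.3479, 0.2175]
ee_rot: [0.631, 1.57, -1.272]
wrist_force: [0.7, 0.7, -1.6]
finger_gap: 0.999
```

```bash
python3 pv.py g; python3 ov.py g .1425 .1422
python3 - <<'E'
import cv2,numpy as np
a=cv2.imread('pics/top_g.png')[130:250,190:350];cv2.imwrite('pics/topg.png',cv2.resize(a,(800,600),interpolation=cv2.INTER_NEAREST))
E
```

```text
t 10.75 p [ 0.3689 -0.3479  0.2175] gap 0.999 F [ 0.7  0.7 -1.6] along -0.2107
turn -0.21 u in tool [-0.001 -0.004 -1.   ]
side red [273 231  27   3  80] [ 0.6208 -0.0634  0.052 ] along 0.1399
top red [293 163  10  26  48] [ 0.6202 -0.0604  0.052 ] along 0.1425
t 10.85 p [ 0.3695 -0.3454  0.2171] gap 0.996 F [ 0.1  0.2 -0.3] along -0.2081
turn -0.07 u in tool [ 0.001 -0.001 -1.   ]
```

View pics/topg.png

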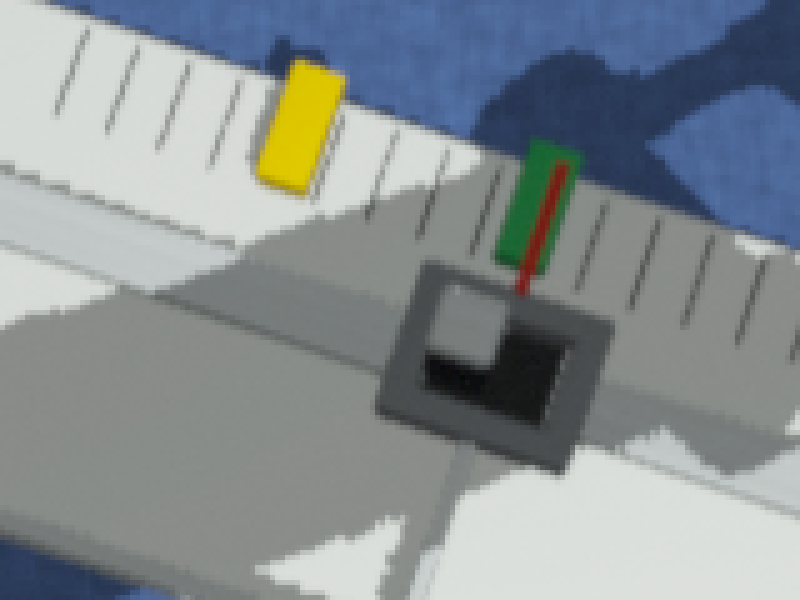

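View pics/ov_g.png

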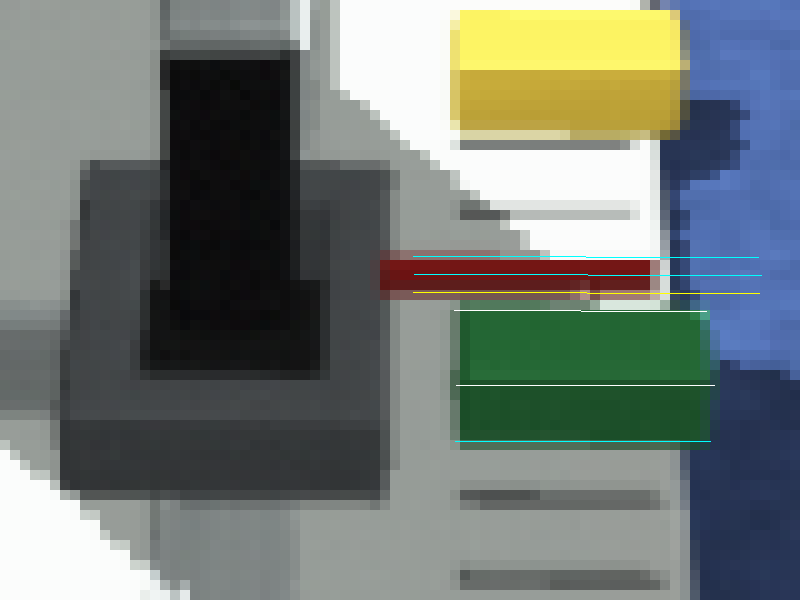

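The top view puts the pointer somewhat towards the plate side of the tab; I'll quantify that with the same overlay there.

Run:
```python
from h import *
import pickle
u=np.array([.322,.947,0]);v=np.array([.947,-.322,0])
fr=pickle.load(open('top.pkl','rb'));img=cv2.imread('pics/top_g.png')
# along profile: sample image along u at z=.033 / .052 for several cross positions
hsvimg=img.astype(np.float32)
cr=v@np.array([.634,-.063,0])
def prof(z,c,al):
    q=proj(fr,[a*u+(cr+c)*v+[0,0,z] for a in al]).astype(np.float32)
    return cv2.remap(hsvimg,q[:,0].reshape(1,-1),q[:,1].reshape(1,-1),cv2.INTER_LINEAR)[0]
al=np.arange(.11,.18,.0005)
def edges(s,al):
    s=s.clip(0);t=s.max()/2;i=np.where(s>t)[0];return al[i[0]],al[i[-1]]
for c in(-.015,-.008,0,.008,.015):
    p=prof(.033,c,al);g=p[:,1]-np.maximum(p[:,0],0)*1.0; # G-B
    col=(np.maximum(p[:,1],p[:,2])-p[:,0])
    r=prof(.052,c,al);rr=r[:,2]-r[:,1]
    e=edges(col,al);w=rr.clip(0);w[w<.3*w.max()]=0
    print(c,'green',np.round(e,4),'mid',round(np.mean(e),4),'red cen',round(float((w*al).sum()/w.sum()),4))
# initial picture of green, unobstructed
img0=fr['img'];hsvimg=img0.astype(np.float32)
for c in(-.015,0,.015):
    p=prof(.033,c,al);e=edges(p[:,1]-np.maximum(p[:,0],p[:,2]),al);print('t0',np.round(e,4),np.mean(e))
hsvimg=img.astype(np.float32)
S=10;x0,y0,w,h=275,150,60,55
im=cv2.resize(img[y0:y0+h,x0:x0+w],None,fx=S,fy=S,interpolation=cv2.INTER_NEAREST)
def line(a1,a2,c1,c2,z1,z2,col):
    q=proj(fr,[a1*u+(cr+c1)*v+[0,0,z1],a2*u+(cr+c2)*v+[0,0,z2]]);q=((q-[x0,y0]+.5)*S).astype(int)
    cv2.line(im,tuple(map(int,q[0])),tuple(map(int,q[1])),col,1)
G=.1445
for z,col in((.033,(255,255,255)),(.02,(255,0,255))):
  for a in(G-.01,G+.01):line(a,a,-.0225,.0225,z,z,col)
for a in(G-.0025,G+.0025):line(a,a,-.03,.03,.052,.052,(255,255,0))
cv2.imwrite('pics/ovtop.png',im)
```

```text
-0.015 green [0.1405 0.153 ] mid 0.1468 red cen 0.1425
-0.008 green [0.1405 0.1535] mid 0.147 red cen 0.1424
0 green [0.1405 0.153 ] mid 0.1468 red cen 0.1423
0.008 green [0.1405 0.153 ] mid 0.1468 red cen 0.1423
0.015 green [0.138  0.1535] mid 0.1458 red cen nan
t0 [0.137  0.1555] 0.14625000000000002
t0 [0.137  0.1555] 0.14625000000000002
t0 [0.1365 0.155 ] 0.14575000000000002<stdin>:19: RuntimeWarning: invalid value encountered in scalar divide
```

View pics/ovtop.png

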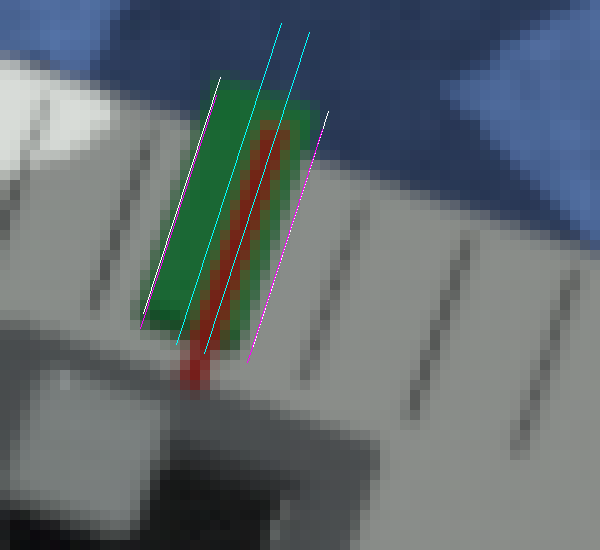

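Top view has almost no parallax along the rail at this spot, so it's the better witness: it says the pointer is about 3–4 mm short. Refining it sub-pixel before correcting.

Run:
```python
from h import *
import pickle
u=np.array([.322,.947,0]);v=np.array([.947,-.322,0]);cr=v@np.array([.634,-.063,0])
fr=pickle.load(open('top.pkl','rb'))
al=np.arange(.126,.166,.002)
for nm in('t0','2','g'):
    img=fr['img'] if nm=='t0' else cv2.imread('pics/top%s.png'%('2' if nm=='2' else '_g'))
    acc=0
    cs=np.arange(-.016,.0161,.001)
    for c in cs:
        q=proj(fr,[a*u+(cr+c)*v+[0,0,.033] for a in al]).astype(np.float32)
        acc=acc+cv2.remap(img.astype(np.float32),q[:,0].reshape(1,-1),q[:,1].reshape(1,-1),cv2.INTER_LINEAR)[0]
    acc/=len(cs)
    print(nm)
    for a,p in zip(al,acc):print(round(a,4),p.astype(int))
# yellow tab width too
```

```text
t0
0.126 [214 215 209]
0.128 [223 224 218]
0.13 [225 225 219]
0.132 [223 224 217]
0.134 [218 221 213]
0.136 [182 208 170]
0.138 [119 194  78]
0.14 [106 193  50]
0.142 [105 193  49]
0.144 [105 192  49]
0.146 [104 192  49]
0.148 [104 191  49]
0.15 [104 191  48]
0.152 [103 190  49]
0.154 [101 180  57]
0.156 [114 148  99]
0.158 [145 148 139]
0.16 [150 150 145]
0.162 [152 152 147]
0.164 [186 186 181]
0.166 [220 222 216]
2
0.126 [193 193 188]
0.128 [202 202 197]
0.13 [203 203 198]
0.132 [202 202 197]
0.134 [197 200 192]
0.136 [161 186 150]
0.138 [101 173  65]
0.14 [ 89 172  41]
0.142 [ 89 171  40]
0.144 [ 88 171  40]
0.146 [ 88 170  40]
0.148 [ 88 170  39]
0.15 [ 88 170  39]
0.152 [ 87 168  40]
0.154 [ 86 159  47]
0.156 [ 97 128  83]
0.158 [126 128 121]
0.16 [130 130 125]
0.162 [132 133 128]
0.164 [164 166 161]
0.166 [199 201 195]
g
0.126 [124 124 120]
0.128 [131 131 126]
0.13 [131 132 127]
0.132 [132 132 127]
0.134 [128 130 123]
0.136 [ 99 116  92]
0.138 [ 56 100  50]
0.14 [37 71 83]
0.142 [ 22  34 114]
0.144 [ 27  49 105]
0.146 [45 90 56]
0.148 [ 51 102  28]
0.15 [ 51 102  26]
0.152 [ 51 102  26]
0.154 [ 58 102  38]
0.156 [ 92 110  83]
0.158 [127 129 122]
0.16 [130 131 125]
0.162 [113 114 109]
0.164 [108 107 103]
0.166 [130 130 125]
```

Call:
servo_tool([
  {"x": 0, "y": 0, "z": -55, "turn": 0, "fingers": 1},
  {"x": 0, "y": 0, "z": -110, "turn": 0, "fingers": 1},
  {"x": 0, "y": 10, "z": -165, "turn": 0, "fingers": 1},
  {"x": 0, "y": 30, "z": -220, "turn": 0, "fingers": 1},
  {"x": 0, "y": 50, "z": -275, "turn": 0, "fingers": 1},
  {"x": 0, "y": 75, "z": -325, "turn": 0, "fingers": 1},
  {"x": 0, "y": 98.4, "z": -365, "turn": 0, "fingers": 1},
  {"x": 30, "y": 98.4, "z": -365, "turn": 0, "fingers": 1},
])

```text
t: 11.85
eef_pos: [0.5849, -0.0277, 0.19]
ee_rot: [1.908, 1.562, 0.015]
wrist_force: [-0.7, -1.3, -0.6]
finger_gap: 1.001
```

Call:
servo_tool([
  {"x": 20, "y": 0, "z": 0, "turn": 0, "fingers": 1},
  {"x": 20, "y": 0, "z": 0, "turn": 0, "fingers": 1},
])

```text
t: 12.1
eef_pos: [0.5781, -0.0298, 0.165]
ee_rot: [-1.436, 1.565, 2.951]
wrist_force: [0.3, -0.1, 0.5]
finger_gap: 1.0
```

```bash
python3 pv.py h; python3 to.py .5804 -.0317 .0685
```

```text
t 12.1 p [ 0.5781 -0.0298  0.165 ] gap 1.0 F [ 0.3 -0.1  0.5] along 0.1579
turn 0.12 u in tool [-0.001  0.002 -1.   ]
side red [273 231  27   3  81] [ 0.6209 -0.0635  0.052 ] along 0.1398
t 12.2 p [ 0.5803 -0.0308  0.1677] gap 0.997 F [0.2 0.1 0.6] along 0.1577
turn 0.06 u in tool [ 0.     0.001 -1.   ]
t 12.2 p [ 0.5803 -0.0308  0.1677] gap 0.997 F [0.2 0.1 0.6] along 0.1577
turn 0.06 u in tool [ 0.     0.001 -1.   ]
delta [99.2  0.4  0.8]
```

View pics/b_h.png

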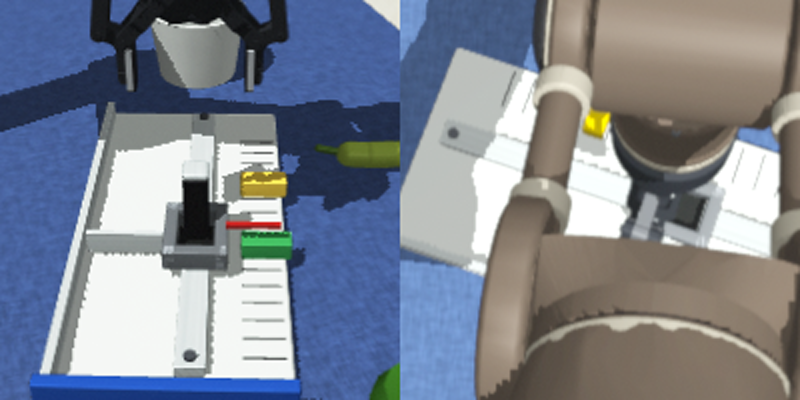

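Call:
servo_tool([
  {"x": 40, "y": 0, "z": 0, "turn": 0, "fingers": 1},
  {"x": 75, "y": 0, "z": 0, "turn": 0, "fingers": 1},
  {"x": 98, "y": 0, "z": 0, "turn": 0, "fingers": 1},
  {"x": 98, "y": 0, "z": 0, "turn": 0, "fingers": 0},
  {"x": 98, "y": 0, "z": 0, "turn": 0, "fingers": -1},
  {"x": 98, "y": 0, "z": 0, "turn": 0, "fingers": -1},
  {"x": 98, "y": 0, "z": 0, "turn": 0, "fingers": -1},
  {"x": 98, "y": 0, "z": 0, "turn": 0, "fingers": -1},
])

```text
t: 13.2
eef_pos: [0.5804, -0.0314, 0.0712]
ee_rot: [-2.556, 1.57, 1.828]
wrist_force: [-2.9, 0.7, 6.9]
finger_gap: 0.258
```

```bash
python3 pv.py i
```

```text
t 13.2 p [ 0.5804 -0.0314  0.0712] gap 0.258 F [-2.9  0.7  6.9] along 0.1571
turn -0.03 u in tool [ 0.    -0.001 -1.   ]
side red [273 231  27   3  81] [ 0.6209 -0.0635  0.052 ] along 0.1398
t 13.3 p [ 0.5804 -0.0314  0.0712] gap 0.258 F [-3.5  0.7  6.3] along 0.1571
turn -0.04 u in tool [ 0.    -0.001 -1.   ]
```

View pics/b_i.png

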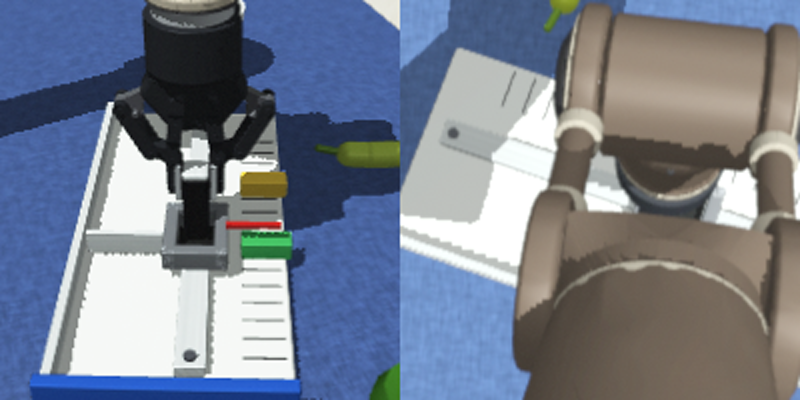

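Call:
servo_tool([
  {"x": 0, "y": 0, "z": -2, "turn": 0, "fingers": -1},
  {"x": 0, "y": 0, "z": -3.8, "turn": 0, "fingers": -1},
  {"x": 0, "y": 0, "z": -3.8, "turn": 0, "fingers": -1},
])

```text
t: 13.68
eef_pos: [0.5812, -0.0291, 0.0712]
ee_rot: [-0.265, 1.569, -2.164]
wrist_force: [-4.3, -2.7, 7.2]
finger_gap: 0.257
```

```bash
python3 pv.py j;python3 ov.py j .1425 .1422
```

```text
t 13.68 p [ 0.5812 -0.0291  0.0712] gap 0.257 F [-4.3 -2.7  7.2] along 0.1596
turn 0.01 u in tool [-0.002  0.    -1.   ]
side red [273 230  27   3  80] [ 0.6216 -0.0609  0.052 ] along 0.1425
t 13.78 p [ 0.5812 -0.0291  0.0712] gap 0.259 F [-4.2 -3.1  6.5] along 0.1596
turn 0.0 u in tool [-0.002  0.    -1.   ]
```

View pics/ov_j.png

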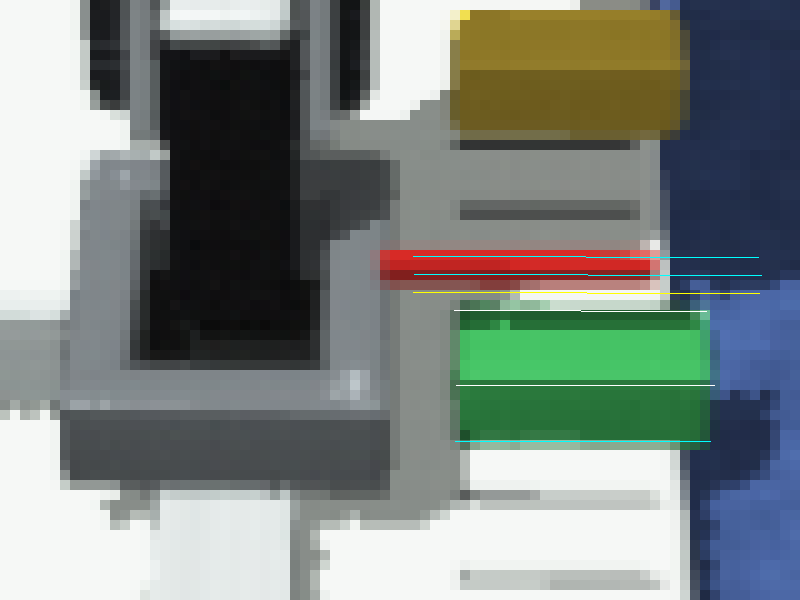

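Call:
servo_tool([
  {"x": 0, "y": 0, "z": -0.6, "turn": 0, "fingers": -1},
  {"x": 0, "y": 0, "z": -0.6, "turn": 0, "fingers": -1},
])

```text
t: 14.02
eef_pos: [0.5813, -0.0288, 0.0712]
ee_rot: [-0.265, 1.569, -2.164]
wrist_force: [-5.4, -3.0, 6.6]
finger_gap: 0.257
```

Call:
servo_tool([
  {"x": 0, "y": 0, "z": 0, "turn": 0, "fingers": -0.2},
  {"x": 0, "y": 0, "z": 0, "turn": 0, "fingers": 0.5},
  {"x": 0, "y": 0, "z": 0, "turn": 0, "fingers": 1},
  {"x": 0, "y": 0, "z": 0, "turn": 0, "fingers": 1},
  {"x": 0, "y": 0, "z": 0, "turn": 0, "fingers": 1},
  {"x": 0, "y": 0, "z": 0, "turn": 0, "fingers": 1},
])

```text
t: 14.78
eef_pos: [0.5818, -0.0275, 0.0692]
ee_rot: [-1.642, 1.571, 2.743]
wrist_force: [-0.5, 0.2, 0.2]
finger_gap: 1.003
```

Call:
servo_tool([
  {"x": -25, "y": 0, "z": 0, "turn": 0, "fingers": 1},
  {"x": -60, "y": 0, "z": 0, "turn": 0, "fingers": 1},
  {"x": -110, "y": -20, "z": 0, "turn": 0, "fingers": 1},
  {"x": -150, "y": -50, "z": 30, "turn": 0, "fingers": 1},
  {"x": -150, "y": -70, "z": 80, "turn": 0, "fingers": 1},
  {"x": -150, "y": -90, "z": 135, "turn": 0, "fingers": 1},
  {"x": -150, "y": -100, "z": 190, "turn": 0, "fingers": 1},
  {"x": -150, "y": -100, "z": 245, "turn": 0, "fingers": 1},
])

```text
t: 15.78
eef_pos: [0.4069, -0.2283, 0.2196]
ee_rot: [1.481, 1.57, -0.418]
wrist_force: [0.9, 0.0, -0.3]
finger_gap: 1.002
```

Call:
servo_tool([
  {"x": 0, "y": 0, "z": 40, "turn": 0, "fingers": 1},
  {"x": 0, "y": 0, "z": 80, "turn": 0, "fingers": 1},
  {"x": 0, "y": 0, "z": 120, "turn": 0, "fingers": 1},
  {"x": 0, "y": 0, "z": 120, "turn": 0, "fingers": 1},
])

```text
t: 16.27
eef_pos: [0.3689, -0.3432, 0.2195]
ee_rot: [0.645, 1.57, -1.257]
wrist_force: [-0.2, 0.5, 0.8]
finger_gap: 0.998
```

```bash
python3 pv.py k
python3 - <<'E'
import cv2
a=cv2.imread('pics/top_k.png')[130:250,190:350];cv2.imwrite('pics/topk.png',cv2.resize(a,(800,600),interpolation=cv2.INTER_NEAREST))
from h import *
import pickle
u=np.array([.322,.947,0]);v=np.array([.947,-.322,0]);cr=v@np.array([.634,-.063,0])
fr=pickle.load(open('top.pkl','rb'));al=np.arange(.128,.164,.0005)
for k in'gk':
    img=cv2.imread(f'pics/top_{k}.png').astype(np.float32)
    P=0;Q=0
    for c in np.arange(-.016,.0101,.001):
        f=lambda z:cv2.remap(img,*[x.reshape(1,-1) for x in proj(fr,[a*u+(cr+c)*v+[0,0,z] for a in al]).astype(np.float32).T],cv2.INTER_LINEAR)[0]
        P=P+f(.052)
    w=(P[:,2]-P[:,1]).clip(0);w[w<.2*w.max()]=0;print(k,'red',(w*al).sum()/w.sum(),'green mid .1463')
E
```

```text
t 16.27 p [ 0.3689 -0.3432  0.2195] gap 0.998 F [-0.2  0.5  0.8] along -0.2062
turn -0.21 u in tool [-0.001 -0.004 -1.   ]
side red [273 230  27   3  79] [ 0.6216 -0.0608  0.052 ] along 0.1426
top red [292 163  10  25  45] [ 0.6224 -0.0583  0.052 ] along 0.1452
t 16.38 p [ 0.3694 -0.3407  0.2191] gap 1.003 F [-0.1  0.3  0.6] along -0.2037
turn -0.07 u in tool [ 0.001 -0.001 -1.   ]
g red 0.14240259426795088 green mid .1463
k red 0.14503150090724606 green mid .1463
```

View pics/topk.png

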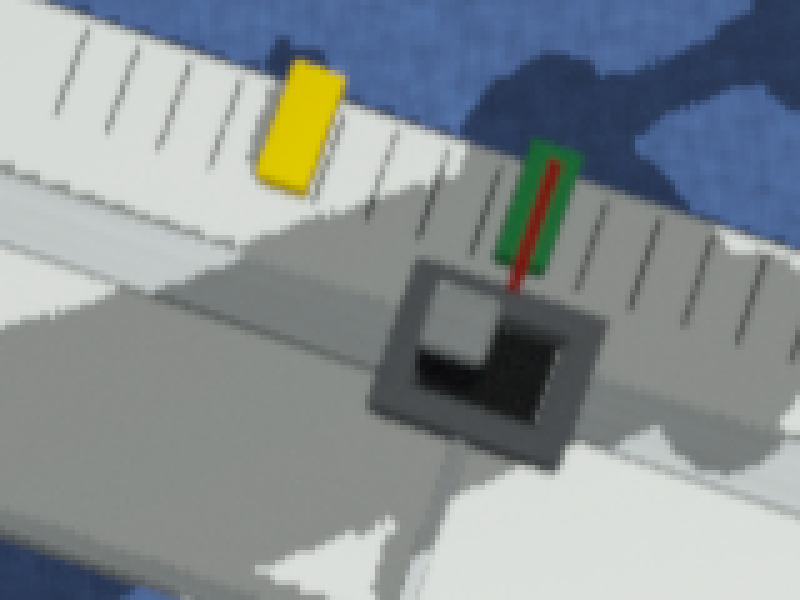

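The pointer is over the tab, about 1 mm short by the top camera and on it by the side camera. The handle is at the far end of its slot. Handing in.

```bash
python3 -c "
from workcell import *
print(finish_job())"
```

```text
the job is handed in; nothing more can be done
None
```

The stop is set on the green tab, coming away from the blue end plate, and the job is handed in at about 16.4 s.

- **Draw back and bring up:** I gripped the handle across the rail and drew the stop back until the pointer was about 44 mm short of the green tab. Then I brought it up, away from the plate, and let go.
- **Correction:** After that first release the two cameras disagreed. The side view put the pointer on the mark to within 0.5 mm, but the top view put it about 3.7 mm short. The top view has almost no parallax along the rail there, so I trusted it. I gripped the handle again and pushed it about 3 mm further in the same direction. The pointer never went back or ran past the mark in the top view.
- **Final checks, arm clear:**
  - The top camera puts the pointer about 1.3 mm short of the tab's middle.
  - The side camera puts it on the middle if the red bar is centred at 52 mm height. If 52 mm is the bar's top instead, it would be about 2 mm beyond the middle. I did not settle which applies, but either way the pointer is over the tab.
  - The handle stands at the slot end away from the plate, so the play is still taken up.
  - The gripper is open and touching nothing, and the highest wrist force reading was about 17 N.

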